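# Press the glued badge home on the stadium seat back

## Robot

A 7-joint arm with a two-finger parallel gripper is mounted at the origin on the work surface. World frame = base frame: x ahead of the robot, y to its left, z up, the work surface at z = 0. Lengths are in m, angles in rad, forces in N, time in s.
With the tool pointing down it reaches from about 0.4 to 0.85 m from the base axis. Payload 4.5 kg.
Tool frame: the origin (TCP) lies on the centre line of the jaws, within the pads' length; the fingertips stand r.tcp_to_tips ahead of it and the grasp point (between the pads) lies 11 mm behind it (r.tcp_to_tips is the distance from the TCP to the fingertips, in m); y points along the fingers, x is the direction in which the jaws open and shut, and the axes are right-handed (so a half turn about y gives the same grasp; the last joint's range is limited). The gripper opens to 88 mm and grips with 3 to 60 N. Pads are 18 mm wide; open, the fingers measure 123 mm over their backs; the gripper's body (75 mm by 187 mm) begins 45 mm behind the grasp point.
Start: joints at [0.034, 0.689, -0.195, 1.565, 0.157, 0.902, -0.215], TCP at [0.625, 0, 0.247] pointing down, gripper open.
Joint ranges: [-3.01, 3.01], [-0.46, 2.08], [-1.47, 1.51], [0.13, 2.56], [-1, 4.14], [0.04, 2.09], [-2.66, 2.66]. Speed limits (rad/s): [2.57, 2.57, 3.14, 3.14, 3.14, 3.14, 3.14].

## Interface

Orientations are given as a unit quaternion [x, y, z, w].
In Python, from plant import r gives the robot as it stands. The module is installed in compiled form; this text tells all that it offers.
- The arm moves only by the shell command python3 -m inch 'ROWS' [OPENING] [FORCE]. ROWS is text: rows parted by semicolons, each of 4 numbers parted by spaces: the shift along the tool's x, y, z in mm, then the turn about the tool's y in degrees. In form: x y z spin; .... A call has 1 to 10 rows; each row is the pose to reach, as a shift and turn from the pose commanded when the call began, along the tool's axes at that moment; what a row does not reach only later rows make up. A row lasts 1/10 s, in which the tool goes at most 50 mm and 8.59 degrees, less where a joint would pass 70% of its speed; a pose out of reach is approached as far as the arm can. A call with a gripper value outside its range is refused whole. OPENING is the gripper command: -1 is shut, 1 is fully open, values between are in proportion, set as the call begins (- or left out, the last holds). The fingers move at their own pace and stop on an object; FORCE is the grip in N (left out, the last holds). Time passes only in rows, so rows that repeat a pose let the fingers close. It gives the time, the measured TCP pose, the force and the opening at its end, in the units of the state.
- r.get_state(): the state, without advancing time (a new reading comes with each control period).
- r.snapshot(name): name is "scene" or "side" or "wrist"; returns a dict with "frame" (420x560x3 uint8, red, green, blue), "intrinsics" (3x3 intrinsics, pixels), "dist_coeffs" ([k1, k2, p1, p2, k3] as OpenCV has them; the pictures are not rectified), "R" (3x3) and "t" (3): a world point X has camera coordinates R X + t. Camera axes: x right, y down, z forward; pixel columns grow to the right and rows downward; lengths in m; the calibration is good to about 2 mm. A picture is of the moment at which its call begins. There is no depth.
- r.finish_job(): hands the job in, once; it reports no verdict.
Trained networks look in the newest picture that a camera, given by its name, has taken for a name from the list of things; names that differ only in an ending like _2 or _b are one class to them, and where a whole thing is asked for, a point or a joint stands for the part that bears it (a point fixed in the world has none). Each returns a list of dicts, best first, with "p" (0 to 1); they miss things now and then, are a little off and sometimes report something else, mostly with a low value. They report only what shows in the picture. A call takes as long as a camera call.
- r.trace(camera, name): "region" (420x560 bool, what is visible of it) and "centre" ([row, column] in pixels, amid what is visible of it).
- r.tip_of(camera, name): "centre" ([row, column] in pixels: a listed point, or the origin of a listed thing).
The state is a dict: "clock": time; "q": joint angles; "qd": joint speeds; "joint_torque": joint torques, N m; "tool_pos": TCP position; "eef_rot": TCP orientation; "contact_force": force on the tool from outside, world axes, zero at the start; "moment": the same for the moment, N m; "opening": opening from 0.0 (shut) to 1.0 (fully open).
Only numpy, scipy, OpenCV 4.12 (cv2) and the standard library are available. Lean on these libraries where they do the work, as an engineer would, in place of code of your own. Each camera call takes 0.05 s, during which the arm holds its last target.

## Task

Three round badges stand a little proud of the green stadium seat back; only the orange one has been glued. Press the orange badge gently with your fingertips until it is fully home, keep it pressed there for about two seconds, then draw your hand back at least a hand's breadth away. Do not touch the white and black badges, do not pull the orange badge out, and do not disturb the pens, tape, cup and phone.

Things in the scene. Friction and masses are not known exactly. Their poses are not given: they have to be found in the camera images.
- seat: green stadium seat back lying flat, too heavy to move, 28 mm thick; origin under the middle badge's centre, on the underside. y runs along its slats. Crown slat 110 x 470 mm about the origin; two slats (60, 50 mm wide) beside it as far as x = 205 mm. Badge places at x = 0, y = -130, 0, 130 mm, each in a metal trim ring 68 mm across whose top is 2 mm above the seat's face
- orange_top (a point): centre of the top face of the orange round badge: a rigid level disc 60 mm across with thin white seam lines, one of a row of three on the widest slat of the seat back, centres 130 mm apart; which colour sits where varies. This is the one to press; straight down
- orange (a joint): how far the orange badge is pushed in, m: 0 to 0.002 at the start (face 38 to 36 mm above the table), 0.008 = fully home on a stop, face flush with the trim ring, 30 mm above the table. A tight fit: takes 3.5 N to slide, stays where it is left. Its face rests on a foam pad: it sinks 1 mm more per 5 N of push and springs back. Negative = pulled out
- white_top (a point): centre of the top face of the white round badge: a rigid level disc 60 mm across with thin red seam lines, one of a row of three on the widest slat of the seat back, centres 130 mm apart; which colour sits where varies. Not glued, leave alone; its top starts 36 to 38 mm above the table
- black_top (a point): centre of the top face of the black round badge: a rigid level disc 60 mm across with thin white seam lines, one of a row of three on the widest slat of the seat back, centres 130 mm apart; which colour sits where varies. Not glued, leave alone; its top starts 36 to 38 mm above the table
- paint_pen: loose white paint pen with steel cap, 120 x 13 x 15 mm, lying on the 60 mm slat of the seat back; origin at the middle of its underside, x along it to the cap
- tape: loose yellow ring-shaped tape roll, 56 mm across, 24 mm high, lying flat on the 60 mm slat of the seat back; origin at the centre of its underside, z up
- marker: loose grey marker with blue cap, 120 x 13 x 15 mm, lying on the 50 mm slat of the seat back; origin at the middle of its underside, x along it to the cap
- cup: loose empty white foam cup, 90 mm across the rim, 110 mm high, on the table at the robot's left; origin at the centre of its underside, z up
- phone: loose black phone, 150 x 74 x 9 mm, on the table at the robot's right; origin at the centre of its underside, x along it

How it is judged:
By the outcome, as a careful person would: the job done as asked, in the order asked, and still so for the second after the job is handed in, with the robot touching nothing.
It also fails if it takes over 35 s, if anything falls off the work surface, if the arm or the gripper's body presses on something with over 40 N, if the wrist force passes 120 N, or if a joint passes its speed limit or range.

## Working session

There is one attempt and no reset: what is moved stays moved. The work goes in short steps, Python scripts to look and compute and a shell command to move; the robot and the scene stay as the last step left them, time stands still between calls to the robot, and variables do not carry over. Pictures are saved under pics/ and viewed, and the job is handed in when it is done.

```bash
mkdir -p pics
cat > h.py <<'E'
import numpy as np, cv2
from plant import r
def snap(c,fn=None):
    s=r.snapshot(c)
    if fn: cv2.imwrite('pics/'+fn,cv2.cvtColor(s['frame'],cv2.COLOR_RGB2BGR))
    return s
def ray(s,rc):
    K=np.array(s['intrinsics'],float);d=np.array(s['dist_coeffs'],float)
    p=cv2.undistortPoints(np.array([[[rc[1],rc[0]]]],float),K,d)[0,0]
    R=np.array(s['R']);t=np.array(s['t'])
    o=-R.T@t; v=R.T@np.array([p[0],p[1],1.]); return o,v/np.linalg.norm(v)
def atz(s,rc,z):
    o,v=ray(s,rc); return o+v*(z-o[2])/v[2]
def tri(rays):
    A=np.zeros((3,3));b=np.zeros(3)
    for o,v in rays:
        P=np.eye(3)-np.outer(v,v);A+=P;b+=P@o
    X=np.linalg.solve(A,b); return X,[np.linalg.norm((np.eye(3)-np.outer(v,v))@(X-o)) for o,v in rays]
E
python3 - <<'E'
from h import *
np.set_printoptions(precision=4,suppress=True)
st=r.get_state();print(st['clock'],st['tool_pos'],st['eef_rot'],st['contact_force'],st['opening'],r.tcp_to_tips)
rays={}
for c in ['scene','side','wrist']:
    s=snap(c,c+'0.png')
    for n in ['orange_top','white_top','black_top']:
        for k in r.tip_of(c,n)[:2]:
            print(c,n,k['p'],k['centre'],atz(s,k['centre'],.037))
            rays.setdefault(n,[])
            if k['p']>.5: rays[n].append(ray(s,k['centre']))
    for n in ['orange_top']:
        for k in r.trace(c,n)[:2]: print('trace',c,k['p'],k['centre'],k['region'].sum(),atz(s,k['centre'],.037))
for n in rays:
    if len(rays[n])>1: print(n,tri(rays[n]))
print(r.get_state()['clock'])
E
```

```text
0.0 [ 0.6244 -0.0001  0.2459] [ 0.7072 -0.0006 -0.0007 -0.7071] [-0.5974  0.0343  1.063 ] 0.9971356854576497 0.008
scene orange_top 0.86 [187.0, 270.0] [ 0.5497 -0.0255  0.037 ]
scene white_top 0.77 [180.0, 223.7] [ 0.5733 -0.1526  0.037 ]
scene black_top 0.57 [189.4, 314.2] [0.5142 0.0891 0.037 ]
trace scene 0.63 [187.4, 270.9] 264 [ 0.55   -0.0227  0.037 ]
side orange_top 0.77 [223.7, 311.1] [ 0.5352 -0.0179  0.037 ]
side orange_top 0.42 [232.3, 313.7] [0.5134 0.0058 0.037 ]
side white_top 0.73 [195.5, 324.2] [ 0.564 -0.136  0.037]
side black_top 0.6 [256.6, 294.8] [0.5082 0.1026 0.037 ]
side black_top 0.37 [219.9, 312.2] [ 0.5403 -0.0319  0.037 ]
trace side 0.8 [222.1, 309.0] 353 [ 0.5428 -0.0201  0.037 ]
wrist orange_top 0.98 [207.9, 199.4] [ 0.5401 -0.0281  0.037 ]
wrist orange_top 0.59 [161.9, 359.7] [0.7128 0.0225 0.037 ]
wrist white_top 0.92 [307.7, 231.0] [ 0.5698 -0.154   0.037 ]
wrist black_top 0.58 [83.9, 163.3] [0.5129 0.0999 0.037 ]
trace wrist 0.66 [204.1, 200.7] 2214 [ 0.5418 -0.0238  0.037 ]
orange_top (array([0.5911, 0.0069, 0.0992]), [np.float64(0.015619544613225698), np.float64(0.07820648529903133), np.float64(0.037305441263307725), np.float64(0.10664269872970834)])
white_top (array([ 0.5693, -0.1553,  0.0272]), [np.float64(0.0020906051898844395), np.float64(0.006126878055306102), np.float64(0.004354187693422211)])
black_top (array([0.5113, 0.0953, 0.0316]), [np.float64(0.0068278341752107995), np.float64(0.0022894566075576154), np.float64(0.004938389840551769)])
0.75
```

View pics/wrist0.png

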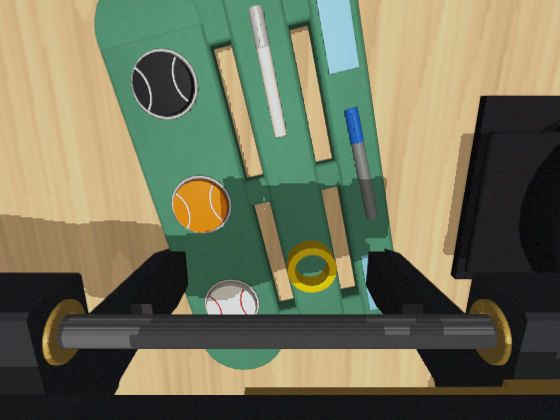

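View pics/scene0.png

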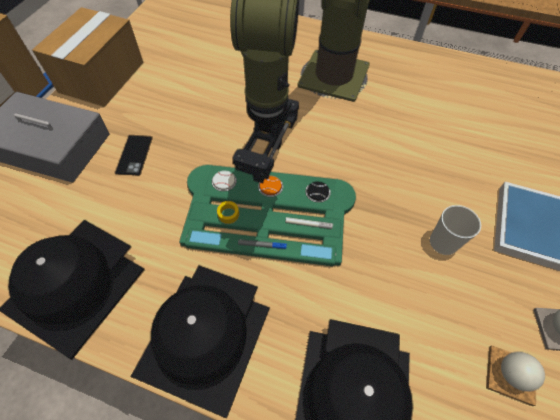

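View pics/side0.png

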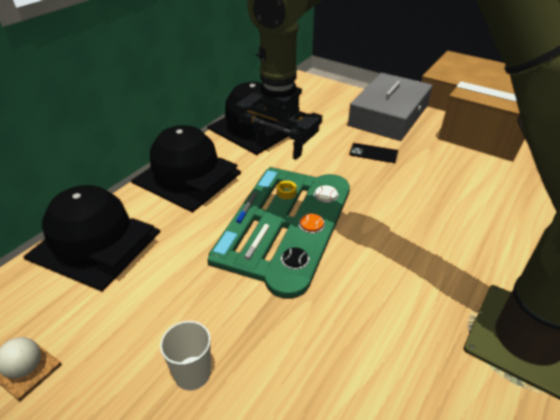

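The three views show the orange badge in the middle (wrist row 205, col 201; scene 187,270; side 222,311). The black one is on its +y side and the white one on its −y side. Next I'll fit its outline more precisely.

```bash
cat >> h.py <<'E'
from scipy.optimize import least_squares
def orange_px(s):
    hsv=cv2.cvtColor(s['frame'],cv2.COLOR_RGB2HSV)
    m=((hsv[...,0]>=6)&(hsv[...,0]<=18)&(hsv[...,1]>200)&(hsv[...,2]>90)).astype(np.uint8)
    m=cv2.morphologyEx(m,cv2.MORPH_CLOSE,np.ones((7,7)))
    n,l,stt,c=cv2.connectedComponentsWithStats(m)
    i=1+np.argmax(stt[1:,4]); cs,_=cv2.findContours((l==i).astype(np.uint8),cv2.RETR_EXTERNAL,cv2.CHAIN_APPROX_NONE)
    return cv2.convexHull(max(cs,key=len))[:,0,::-1].astype(float),stt[i],c[i]
def circ(s,pts,z):
    P=np.array([atz(s,p,z)[:2] for p in pts])
    f=least_squares(lambda q:np.hypot(P[:,0]-q[0],P[:,1]-q[1])-q[2],[*P.mean(0),.03],loss='soft_l1',f_scale=.001)
    return f.x,np.sqrt(np.mean(f.fun**2))
E
python3 - <<'E'
from h import *
np.set_printoptions(precision=4,suppress=True)
from scipy.spatial.transform import Rotation as Ro
st=r.get_state();print(Ro.from_quat(st['eef_rot']).as_matrix())
rays=[]
for c in ['wrist','scene','side']:
    s=snap(c); p,b,cc=orange_px(s); print(c,b,cc,circ(s,p,.037)); rays.append(ray(s,cc[::-1]))
    print(atz(s,cc[::-1],.037))
print(tri(rays))
E
```

```text
[[ 1.      0.0001  0.    ]
 [-0.      0.      1.    ]
 [ 0.0001 -1.      0.    ]]
wrist [ 174  180   54   52 2189] [200.2983 205.249 ] (array([ 0.5413, -0.0258,  0.0295]), np.float64(0.00041567136620858234))
[ 0.5413 -0.0251  0.037 ]
scene [260 176  21  18 273] [270.2051 185.0586] (array([ 0.5424, -0.0283,  0.0286]), np.float64(0.0009564912946169623))
[ 0.5434 -0.0273  0.037 ]
side [301 214  22  17 278] [311.3669 222.0324] (array([ 0.5384, -0.0253,  0.0292]), np.float64(0.001660450615936274))
[ 0.5379 -0.0237  0.037 ]
(array([ 0.5402, -0.0276,  0.0324]), [np.float64(0.0011964481163676205), np.float64(0.000911584980974459), np.float64(0.0003510761174454259)])
```

```bash
python3 -m inch '-20 20 -6 0;-45 50 -14 0;-70 80 -21 0;-83 100 -26 0;-83 110 -26 0;-83 110 -26 0;-83 110 -26 0' -1 10
python3 - <<'E'
from h import *
np.set_printoptions(precision=4,suppress=True)
st=r.get_state();print(st['clock'],st['tool_pos'],st['opening'],st['contact_force'])
s=snap('wrist','w1.png'); p,b,cc=orange_px(s); print(b,circ(s,p,.037))
s=snap('side','s1.png');p,b,cc=orange_px(s); print(b,circ(s,p,.037))
E
```

```text
clock: 1.6
tool_pos: [0.5441, -0.0253, 0.1374]
eef_rot: [-0.707, -0.001, -0.001, 0.707]
contact_force: [0.1, 0.3, 1.0]
opening: 0.391
1.6 [ 0.5441 -0.0253  0.1374] 0.3905519556804703 [0.1296 0.3456 1.0249]
[ 233  176   77   75 3806] (array([ 0.5403, -0.026 ,  0.0294]), np.float64(0.00023981703727921476))
[301 214  22  17 271] (array([ 0.5381, -0.0244,  0.0286]), np.float64(0.001437909773793601))
```

View pics/w1.png

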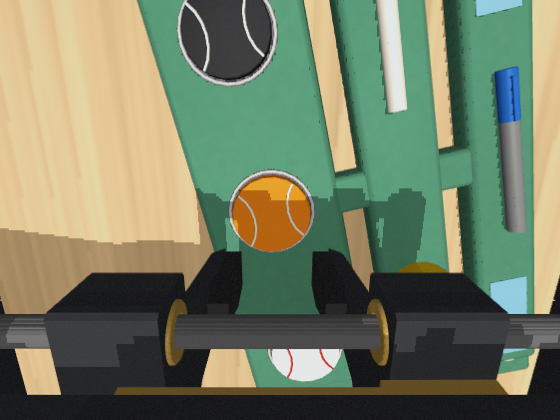

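View pics/s1.png

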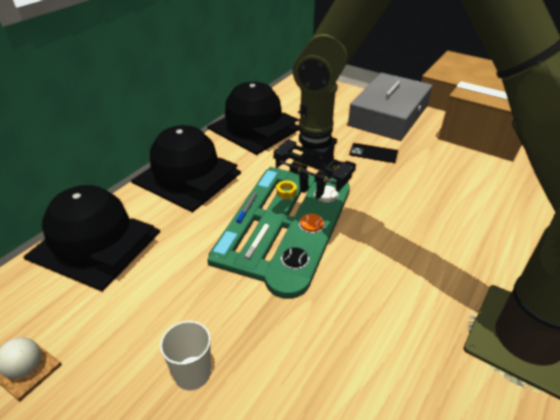

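The wrist view shows the orange badge clear at (211,271), with the gripper still closing. The measured tool position agrees with the badge centre to about 3 mm. I'll lower partway while the gripper finishes closing.

```bash
python3 -m inch '-1 0 -1 0;-1 5 -1 0;-1 20 -1 0;-1 40 -1 0;-1 60 -1 0;-1 75 -1 0;-1 75 -1 0;-1 75 -1 0;-1 75 -1 0' -1
python3 - <<'E'
from h import *
np.set_printoptions(precision=4,suppress=True)
st=r.get_state();print(st['clock'],st['tool_pos'],st['opening'],st['contact_force'])
s=snap('wrist','w2.png'); p,b,cc=orange_px(s); print(b,[circ(s,p,z) for z in (.03,.037)])
s=snap('side','s2.png')
E
```

```text
clock: 2.6
tool_pos: [0.5417, -0.027, 0.0625]
eef_rot: [-0.707, -0.001, -0.001, 0.707]
contact_force: [-0.2, -0.5, 0.4]
opening: 0.011
2.6 [ 0.5417 -0.027   0.0625] 0.010774248402729036 [-0.2175 -0.4838  0.3739]
[ 220  198  109  104 5159] [(array([ 0.5402, -0.0284,  0.0307]), np.float64(0.00037098337172054467)), (array([ 0.5402, -0.0252,  0.0294]), np.float64(0.0003556541525102604))]
```

View pics/w2.png

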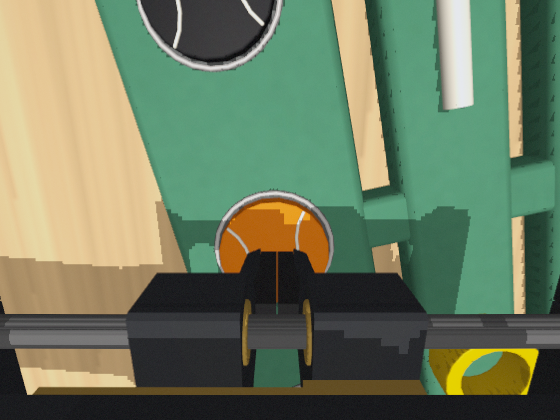

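View pics/s2.png

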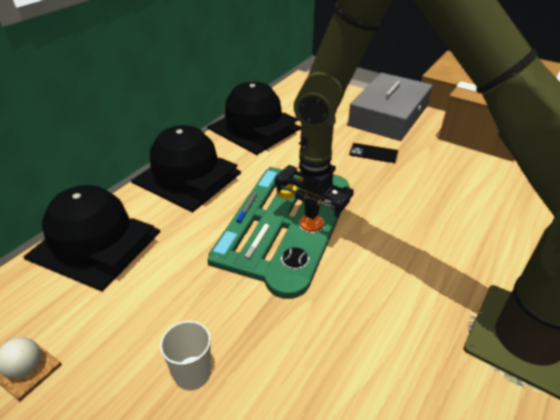

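The shut fingertips stand over the orange badge, within about 2 mm of its centre, with the tips at z≈54 mm. Now I'll go down to near contact, then creep.

```bash
python3 -m inch '-1 4 1 0;-1 8 1 0;-1 12 1 0;-1 14 1 0;-1 15 1 0;-1 16 1 0;-1 17 1 0;-1 18 1 0;-1 19 1 0;-1 19 1 0' -1
```

```text
clock: 3.7
tool_pos: [0.54, -0.026, 0.0427]
eef_rot: [0.707, -0.0, -0.0, -0.707]
contact_force: [-1.0, 0.4, 3.2]
opening: 0.005
```

```bash
python3 -m inch '0 0.5 0 0;0 1 0 0;0 1.5 0 0;0 2 0 0;0 2.5 0 0;0 3 0 0;0 3.5 0 0;0 4 0 0;0 4 0 0'
```

```text
clock: 4.6
tool_pos: [0.54, -0.026, 0.0386]
eef_rot: [0.707, -0.0, -0.0, -0.707]
contact_force: [-0.4, 0.2, 3.3]
opening: 0.005
```

```bash
python3 -m inch '0 0.5 0 0;0 1 0 0;0 1.5 0 0;0 1.5 0 0'; python3 -m inch '0 0.5 0 0;0 0.5 0 0'
```

```text
clock: 5.0
tool_pos: [0.5399, -0.026, 0.0373]
eef_rot: [0.707, -0.0, -0.0, -0.707]
contact_force: [-2.4, -0.4, 5.3]
opening: 0.007
clock: 5.2
tool_pos: [0.54, -0.026, 0.037]
eef_rot: [0.707, 0.0, 0.0, -0.707]
contact_force: [-2.2, -0.2, 7.5]
opening: 0.006
```

```bash
python3 -m inch '0 0.5 0 0;0 0.5 0 0;0 0.5 0 0'; python3 -m inch '0 0.3 0 0;0 0.3 0 0;0 0.3 0 0'
```

```text
clock: 5.5
tool_pos: [0.54, -0.026, 0.0367]
eef_rot: [0.707, 0.0, 0.0, -0.707]
contact_force: [-2.9, 0.0, 7.9]
opening: 0.004
clock: 5.8
tool_pos: [0.54, -0.026, 0.0365]
eef_rot: [0.707, 0.0, 0.0, -0.707]
contact_force: [-2.7, -0.6, 9.1]
opening: 0.004
```

```bash
python3 -m inch '0 0 0 0;0 0 0 0;0 0 0 0;0 0 0 0;0 0 0 0;0 0 0 0;0 0 0 0;0 0 0 0;0 0 0 0;0 0 0 0'; python3 -m inch '0 0 0 0;0 0 0 0;0 0 0 0;0 0 0 0;0 0 0 0;0 0 0 0;0 0 0 0'
```

```text
clock: 6.8
tool_pos: [0.54, -0.026, 0.0365]
eef_rot: [0.707, 0.0, 0.0, -0.707]
contact_force: [-1.3, 0.1, 9.1]
opening: 0.006
clock: 7.5
tool_pos: [0.54, -0.026, 0.0365]
eef_rot: [0.707, 0.0, 0.0, -0.707]
contact_force: [-2.2, 0.1, 8.8]
opening: 0.006
```

```bash
python3 -m inch '0 -1 0 0;0 -4 0 0;0 -10 0 0;0 -25 0 0;0 -50 0 0;0 -80 0 0;0 -110 0 0;0 -140 0 0;0 -150 0 0;0 -150 0 0'
python3 - <<'E'
from h import *
np.set_printoptions(precision=4,suppress=True)
st=r.get_state();print(st['clock'],st['tool_pos'],st['opening'],st['contact_force'])
s=snap('wrist','w3.png'); p,b,cc=orange_px(s); print(b,[circ(s,p,z) for z in (.03,.037)])
s=snap('side','s3.png'); s=snap('scene','c3.png')
E
```

```text
clock: 8.5
tool_pos: [0.5411, -0.026, 0.1872]
eef_rot: [-0.707, -0.001, -0.001, 0.707]
contact_force: [0.1, -0.7, -1.1]
opening: 0.006
8.5 [ 0.5411 -0.026   0.1872] 0.0059098282355461084 [ 0.0583 -0.7299 -1.0553]
[ 244  171   63   55 2091] [(array([ 0.5401, -0.0265,  0.0291]), np.float64(0.00022719580733413688)), (array([ 0.5401, -0.0247,  0.0284]), np.float64(0.00022179232235133742))]
```

View pics/w3.png

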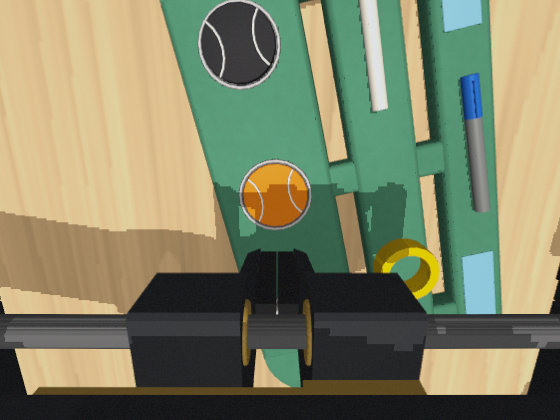

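View pics/c3.png

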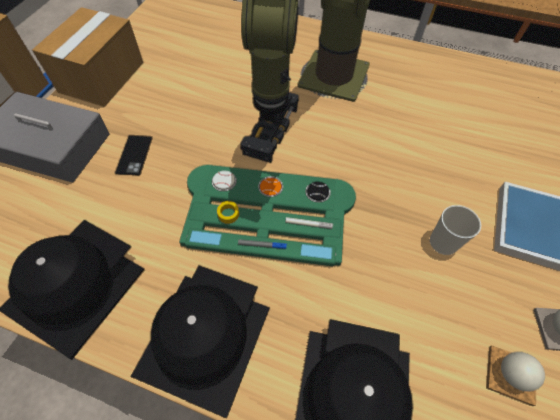

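View pics/s3.png

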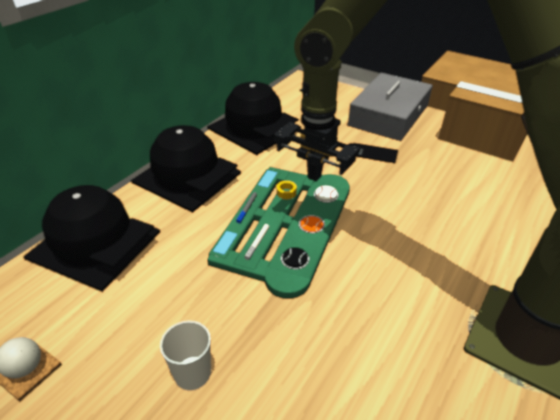

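The orange badge (wrist 194,275) now sits concentric and flush in its ring. Its outline fits a 29.1 mm radius at z=30 mm, close to its nominal 30 mm. The tape, pens, cup, phone and the other two badges show at the same pixels as before, and the fingertips are about 150 mm above the badge.

```bash
python3 -c "
from plant import r
print(r.finish_job(), r.get_state()['clock'])"
```

```text
the job is handed in; nothing more can be done
the job is handed in; nothing more can be done
```

I pressed the orange badge (the middle one) straight down with shut fingertips until it reached its stop, and the job is handed in.

- **Press:** the reading stayed at about 3.3 N while the badge slid, then rose to about 9 N with the fingertips at z ≈ 28.5 mm. That is what the stop plus the foam sinking should give. The force sensor showed about ±1 N of noise.
- **Hold:** it read at least 7.5 N from 5.2 s to 7.5 s, steady at about 9 N for the last 1.7 s.
- **Retreat:** I drew the hand straight up 150 mm, and the gripper stayed clear of everything. The last measured time was 8.5 s.

**Last checks:** the last pictures show the orange badge flush and centred in its ring. The white and black badges, pens, tape, cup and phone look unmoved by eye. The first three-view fix on the orange badge's position was spoiled by a false detection. I replaced it with a colour-outline fit, and the three cameras then agreed to within about 4 mm. I did not measure the badge's final height separately; it rests on the force and tip height during the press and on the flush look in the picture.

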